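Wedge a press-fit gearcase cover off evenly

TASK

Take the orange-handled wedge from its yellow rack and press it down into the relief gaps at the left and right ends of the gearcase seam, going from end to end a little at a time, until the cover stands at least 8 mm off the back half at both ends. Keep the cover even as you go (neither end may ever get more than 4 mm ahead of the other, and finish within 2 mm), and touch the cover with nothing but the wedge. Then hang the wedge back upright in its rack and let go; leave the pliers, the welded coupon and the wire brush where they are.

Things in the scene. Friction and masses are not known exactly. Their poses are not given: they have to be found in the camera images.
- case_seam (a point): Middle of the seam, on the top face (80 mm above the table) of the fixed green-painted back half of the gearcase, which is 50 mm deep (+x) and 140 mm long (y). +y runs along the seam to its left end, -x points to the cover, z up.
- case: Fixed back half with its blue base plate, 150 (x) x 180 (y) x 10 mm. Origin 80 mm below case_seam, same axes. Its walls in the pry gaps stand 3 mm behind the seam (x = +3 mm), upright from 10 to 72 mm above the table, then slope back 6 mm up to the top at 80 mm.
- gap_left (a point): Top centre (80 mm up, seam line x = 0) of the left pry gap, 55 mm along +y from case_seam; axes of case_seam. The gap is 30 mm long (y), open above and at the end, down to the base plate. With the cover home it is 6 mm wide, 3 mm in each half, flaring from 72 mm up to an 18 mm mouth at the top. It is wider by that end's opening; its middle shifts to -x by half of that.
- gap_right (a point): The same for the right pry gap, 55 mm along -y from case_seam.
- cover_left (a point): Point on the top edge (80 mm up) of the cover's seam face at the left pry gap, in the cover's axes. Its x in the case_seam frame is minus the opening of the left end: 0 = home. Each end starts 0 to 3 mm open and can go to 14 mm.
- cover_right (a point): The same point at the right pry gap: its x in the case_seam frame is minus the opening of the right end.
- cover: Cover: bare aluminium front half, 40 mm deep, 140 mm long, 80 mm high, grey boss and steel shaft stub on its front; origin 80 mm below cover_left. It only slides level; a press fit at each end gives way at about 5 N and stays where it is left. A push at one gap moves only that end, pivoting about the other.
- wedge_grip (a point): Centre of the wedge's orange handle, 24 x 24 mm in section, 55 mm tall. z up along the handle, x across the blade's thickness, y along its edge; a half turn about z makes no difference. Under the handle is a steel guard 52 (x) x 30 (y) x 6 mm, its underside 33.5 mm below this point. Mass about 0.25 kg.
- wedge: The wedge; origin at its tip, 108.5 mm below wedge_grip, same axes. The blade is 75 mm long, 20 mm broad (y), thickness (x) 2 mm at the tip plus 0.3 mm per mm above it. Pressed straight down, y along the seam, with its tip T mm below the gap's upright wall tops (72 mm up), it brings that end to an opening of 0.3 T - 4 mm, give or take 1.5 mm (play, off-centre entry); takes 10 to 25 N.
- rack_slot (a point): Middle of the top of the fixed yellow wedge rack, 90 mm above the table: two rails 60 mm long (y), 13 mm thick, 32 mm apart (x), open at both ends and above. The wedge hangs in it tip down, guard on the rails, its x along the rack's x, wedge_grip then 33.5 mm above this point.
- coupon_mid (a point): Bystander: welded aluminium T coupon, base 70 x 100 x 4 mm with an upright fin 54 mm high; point at its middle, 25 mm above the table.
- pliers_mid (a point): Bystander: pliers with red handles lying flat, about 180 x 52 mm, 12 mm high; point near the middle.
- brush_grip (a point): Bystander: brush lying flat; point at the middle of its handle.

How it is judged:
By the outcome, as a careful person would: the job done as asked, in the order asked, and still so for the second after the job is handed in, with the robot touching nothing.
It also fails if it takes over 72 s, if anything falls off the work surface, if the arm or the gripper's body presses on something with over 40 N, if the wrist force passes 120 N, or if a joint passes its speed limit or range.

ROBOT

A 6-joint arm with a two-finger parallel gripper is mounted at the origin on the work surface. World frame = base frame: x ahead of the robot, y to its left, z up, the work surface at z = 0. Lengths are in m, angles in rad, forces in N, time in s.
With the tool pointing down it reaches from about 0.25 to 0.725 m from the base axis. Payload 4 kg.
Tool frame: the origin (TCP) lies midway between the tips of the shut fingers; the grasp point (between the pads) lies 19 mm behind it; z points along the fingers, y is the line along which they close (so a half turn about z gives the same grasp; the last joint's range is limited). The gripper opens to 85 mm and grips with 20 to 120 N. Pads are 22 mm wide; open, the fingers measure 114 mm over their backs; the gripper's body (76 mm by 85 mm) begins 54 mm behind the grasp point. The pads swing forward as they close: fully open they stand 13 mm farther back than shut.
Start: joints at [1.217, 0.241, 0.005, 1.335, 0, 1.571], TCP at [0.173, 0.469, 0.231] pointing down, gripper open.
Joint ranges: [-2.72, 2.72], [-1.05, 1.87], [-1.09, 1.28], [-1.99, 2.15], [-1.42, 1.44], [-3.14, 3.14]. Speed limits (rad/s): [2.79, 2.79, 3.14, 3.14, 3.14, 3.14].

INTERFACE

Orientations are given as a unit quaternion [x, y, z, w].
In Python, from workcell import bot gives the robot as it stands.
- The arm moves only by the tool move_arm, never from a script. Its argument "motion" is a list of rows, each an object of numbers: "x", "y", "z": the shift along the tool's x, y, z in cm; "yaw": the turn about the tool's z in degrees. A call has 1 to 20 rows; each row is the pose to reach, as a shift and turn from the pose commanded when the call began, along the tool's axes at that moment; what a row does not reach only later rows make up. A row lasts 1/8 s, in which the tool goes at most 62.5 mm and 10.7 degrees, less where a joint would pass 70% of its speed; a pose out of reach is approached as far as the arm can. A call with a gripper value outside its range is refused whole. "gripper" is the opening, from -1 (shut) to 1 (fully open), set as the call begins (left out, the last holds). The fingers move at their own pace and stop on an object; the grip force is fixed at half the most. Time passes only in rows, so rows that repeat a pose let the fingers close. It gives the time, the measured TCP pose, the force, the opening and the grip force at its end, in the units of the state.
- bot.get_obs(): the state, without advancing time (a new reading comes with each control period).
- bot.camera(name): name is "scene" or "top" or "wrist"; returns the picture (420x560x3 uint8, blue, green, red); there is no depth.
- bot.camera_model(name): a dict with "K" (3x3 intrinsics, pixels), "world_from_camera" (4x4, takes a point from camera to world coordinates). Camera axes: x right, y down, z forward; pixel columns grow to the right and rows downward; lengths in m; the calibration is good to about 2 mm. A picture is of the moment at which its call begins: read the wrist's pose just before it. camera_model takes no time and is no camera call; for the wrist camera it gives the pose at the moment of the call.
- bot.job_done(): hands the job in; it is judged then, once.
Trained networks look in the newest picture that a camera, given by its name, has taken for a name from the list of things; names that differ only in an ending like _2 or _b are one class to them, and where a whole thing is asked for, a point or a joint stands for the part that bears it (a point fixed in the world has none). Each returns a list of dicts, best first, with "score" (0 to 1); they miss things now and then, are a little off and sometimes report something else, mostly with a low value. They report only what shows in the picture. A call takes as long as a camera call.
- bot.cut_out(camera, name): "mask" (420x560 bool, what is visible of it) and "centre" ([row, column] in pixels, amid what is visible of it).
The state is a dict: "clock": time; "joint_pos": joint angles; "joint_vel": joint speeds; "tau": joint torques, N m; "eef_pos": TCP position; "tool_rot": TCP orientation; "ft_force": force on the tool from outside, world axes, zero at the start; "ft_torque": the same for the moment, N m; "grip_width": finger opening in m; "grasp_force": force on a finger pad.
Only numpy, scipy, OpenCV 4.12 (cv2) and the standard library are available. Lean on these libraries where they do the work, as an engineer would, in place of code of your own. Each camera call takes 0.05 s, during which the arm holds its last target. There are 200 camera calls.

## Working session

There is one attempt and no reset: what is moved stays moved. The work goes in short steps, Python scripts to look and compute and a tool call to move; the robot and the scene stay as the last step left them, time stands still between calls to the robot, and variables do not carry over. Pictures are saved under pics/ and viewed, at most 10 in all, crops included, and the job is handed in when it is done.

Besides the shell and the picture viewer there is one more tool, called in YAML: its name, and indented under it one key for each argument. move_arm: Moves the arm, as the interface text tells. Its arguments: {"type":"object","properties":{"motion":{"type":"array"},"gripper":{"type":"number"}},"required":["motion"]}

```bash
mkdir -p pics
python3 - <<'E'
from workcell import bot
import cv2,numpy as np
o=bot.get_obs();print(o['clock'],o['eef_pos'],o['tool_rot'])
a=bot.camera('top');b=bot.camera('scene')
cv2.imwrite('pics/top.png',a);cv2.imwrite('pics/scene.png',b)
for c in('top','scene'):
  m=bot.camera_model(c);print(c,np.round(m['K'],1).tolist(),np.round(m['world_from_camera'],4).tolist())
E
```

```text
0.0 [0.1729997  0.4684111  0.23041107] [ 1.75981932e-01  9.84392809e-01 -1.05826871e-03 -1.93565601e-04]
top [[477.6, 0.0, 279.8], [0.0, 477.6, 212.3], [0.0, 0.0, 1.0]] [[0.0196, -0.99, 0.14, 0.4392], [-0.9996, -0.0224, -0.0189, 0.0148], [0.0218, -0.1395, -0.99, 1.1218], [0.0, 0.0, 0.0, 1.0]]
scene [[444.5, 0.0, 284.8], [0.0, 444.5, 207.8], [0.0, 0.0, 1.0]] [[0.2925, 0.6265, -0.7225, 1.2835], [0.9561, -0.2066, 0.2079, -0.2139], [-0.019, -0.7516, -0.6594, 0.7261], [0.0, 0.0, 0.0, 1.0]]
```

View pics/top.png

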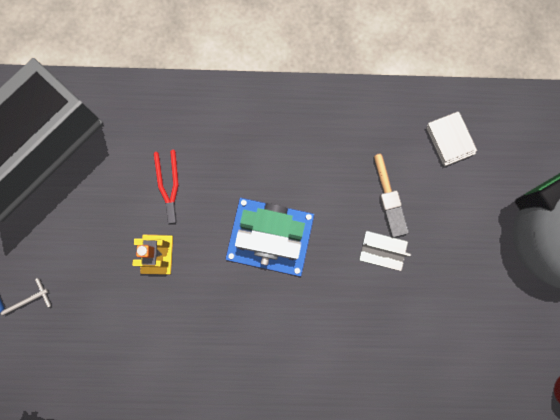

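View pics/scene.png

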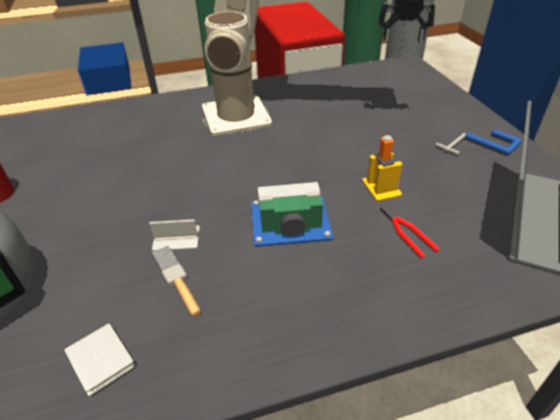

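The top view shows the case at about (270,237) with the green back half up (+x). The rack with the orange handle is at about (150,253), the pliers at (168,190), the coupon at (385,252) and the brush at (390,195). The scene view agrees with this.

```bash
cat > h.py <<'E'
from workcell import bot
import cv2,numpy as np
def px2w(m,u,v,z):
    W=np.array(m['world_from_camera']);d=W[:3,:3]@np.linalg.inv(m['K'])@[u,v,1];return W[:3,3]+d*(z-W[2,3])/d[2]
def w2px(m,p):
    W=np.array(m['world_from_camera']);c=W[:3,:3].T@(np.array(p)-W[:3,3]);q=m['K']@c;return q[:2]/q[2]
def yawof(o):
    x,y,z,w=o['tool_rot'];return np.degrees(np.arctan2(1-2*(x*x+z*z),2*(x*y-z*w)))  # world angle of tool y
def shift(o,target):
    from scipy.spatial.transform import Rotation as R
    return R.from_quat(o['tool_rot']).inv().apply(np.array(target)-o['eef_pos'])*100
E
python3 - <<'E'
from h import *
m=bot.camera_model('top');a=cv2.imread('pics/top.png');h=cv2.cvtColor(a,cv2.COLOR_BGR2HSV)
def big(lo,hi):
    k=cv2.inRange(h,lo,hi);k[:, :110]=0;k[:,450:]=0
    return k
k=big((105,150,80),(125,255,255));pts=np.argwhere(k)[:,::-1]
w=np.array([px2w(m,u,v,.01)[:2]*1000 for u,v in pts],np.float32);print('plate',cv2.minAreaRect(w))
k=big((20,150,80),(32,255,255));pts=np.argwhere(k)[:,::-1]
for z in(0,.09):
  w=np.array([px2w(m,u,v,z)[:2]*1000 for u,v in pts],np.float32);print('rack',z,cv2.minAreaRect(w))
for n in('wedge_grip','rack_slot'):
  for r in bot.cut_out('top',n)[:2]:print(n,r['score'],r['centre'],px2w(m,r['centre'][1],r['centre'][0],.15 if n[0]=='w' else .09))
o=bot.get_obs();print(yawof(o))
W=bot.camera_model('wrist');from scipy.spatial.transform import Rotation as R
T=R.from_quat(o['tool_rot']).as_matrix();Wc=np.array(W['world_from_camera']);print(np.round(T.T@Wc[:3,:3],3),T.T@(Wc[:3,3]-o['eef_pos']),W['K'])
c=cv2.resize(a[180:290,110:330],None,fx=3.5,fy=3.5,interpolation=cv2.INTER_CUBIC);cv2.imwrite('pics/crop.png',c)
E
```

```text
plate ((539.1297607421875, 15.86590576171875), (177.4000244140625, 148.27362060546875), 78.87394714355469)
rack 0 ((493.1835632324219, 288.1476135253906), (88.38113403320312, 88.98894500732422), 1.1379045248031616)
rack 0.09 ((488.8557434082031, 266.2158203125), (81.29023742675781, 81.84934997558594), 1.137970209121704)
wedge_grip 0.88 [254.2, 149.1] [0.48519724 0.25833394 0.15      ]
rack_slot 0.94 [257.9, 162.7] [0.48073706 0.24395952 0.09      ]
69.72843009870074
[[ 0.001 -0.961 -0.276]
 [ 1.     0.001  0.001]
 [-0.001 -0.276  0.961]] [ 0.06996704 -0.00082722 -0.14184876] [[363.0646664    0.         278.61298441]
 [  0.         363.0646664  209.27432325]
 [  0.           0.           1.        ]]
```

View pics/crop.png

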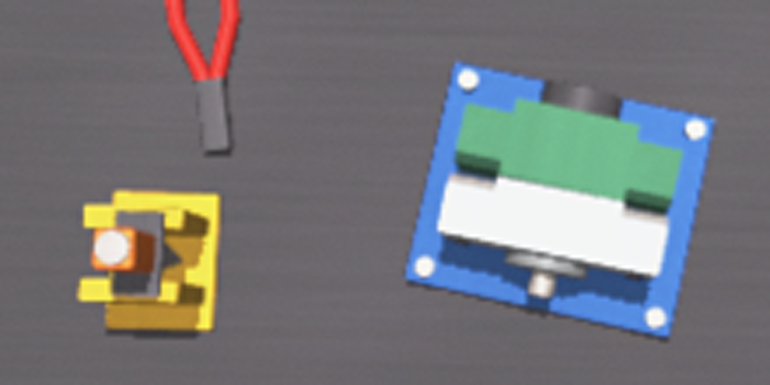

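The crop shows the rack rails running along world y with the wedge hanging near their left part (guard at about (140,252)). The case is turned about -11°, and both gaps are visible as dark notches at about (478,168) and (648,200). Next I'll get the shift to a view above the rack.

Run:
```python
from h import *
o=bot.get_obs();m=bot.camera_model('top');print(px2w(m,149.7,252.3,.096),px2w(m,148,252,.09));print(shift(o,[.487,.27,.30]))
```

```text
[0.49181335 0.27082854 0.096     ] [0.49268685 0.27598649 0.09      ]
[-36.32972048  -7.77182716  -6.91549313]
```

move_arm:
  motion:
    - {"x": -5,"y": -1,"z": -3,"yaw": 10}
    - {"x": -10,"y": -2,"z": -6,"yaw": 20}
    - {"x": -15,"y": -3.2,"z": -7,"yaw": 30}
    - {"x": -20,"y": -4.3,"z": -7,"yaw": 40}
    - {"x": -25,"y": -5.4,"z": -7,"yaw": 50}
    - {"x": -30,"y": -6.5,"z": -7,"yaw": 60}
    - {"x": -34,"y": -7.3,"z": -7,"yaw": 69.7}
    - {"x": -36.3,"y": -7.8,"z": -7,"yaw": 69.7}
    - {"x": -36.3,"y": -7.8,"z": -7,"yaw": 69.7}
    - {"x": -36.3,"y": -7.8,"z": -7,"yaw": 69.7}
  gripper: 1

```text
clock: 1.45
eef_pos: [0.4861, 0.2703, 0.3011]
tool_rot: [0.707, 0.707, -0.0, -0.0]
ft_force: [-0.5, -0.0, -0.2]
grip_width: 0.0853
grasp_force: 0.0
```

Run:
```python
from h import *
o=bot.get_obs();print(o['clock'],o['eef_pos'],yawof(o),o['grip_width'])
m=bot.camera_model('wrist');a=bot.camera('wrist');cv2.imwrite('pics/w1.png',a)
import pickle;pickle.dump(m,open('w1.pkl','wb'))
h=cv2.cvtColor(a,cv2.COLOR_BGR2HSV)
for n,lo,hi,z in(('rack',(20,150,80),(32,255,255),.09),('handle',(5,180,120),(15,255,255),.151)):
  k=cv2.inRange(h,lo,hi);k=cv2.morphologyEx(k,cv2.MORPH_OPEN,np.ones((3,3)))
  cs=max(cv2.findContours(k,0,2)[0],key=cv2.contourArea)[:,0]
  print(n,cv2.minAreaRect(cs))
print(w2px(m,[.4918,.2708,.151]))
```

```text
1.45 [0.48614263 0.27032274 0.30107942] 0.0449039059924079 0.08525334350220443
rack ((257.0, 156.0), (52.0, 22.0), 90.0)Traceback (most recent call last):
  File "<stdin>", line 8, in <module>
ValueError: max() iterable argument is empty
```

View pics/w1.png

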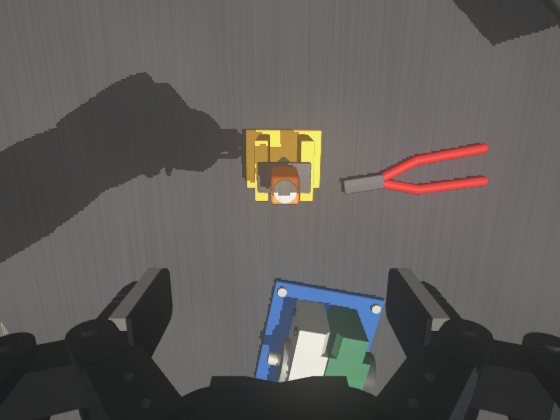

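The wrist view shows the rack at about (285,165), the guard spanning columns 257–312 and the handle cap at about (286,190). The case is partly visible at the bottom. I'll zoom in for accuracy.

Run:
```python
import cv2
a=cv2.imread('pics/w1.png');cv2.imwrite('pics/w1c.png',cv2.resize(a[122:214,236:330],None,fx=6,fy=6,interpolation=cv2.INTER_CUBIC))
```

```text
(no output)
```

View pics/w1c.png

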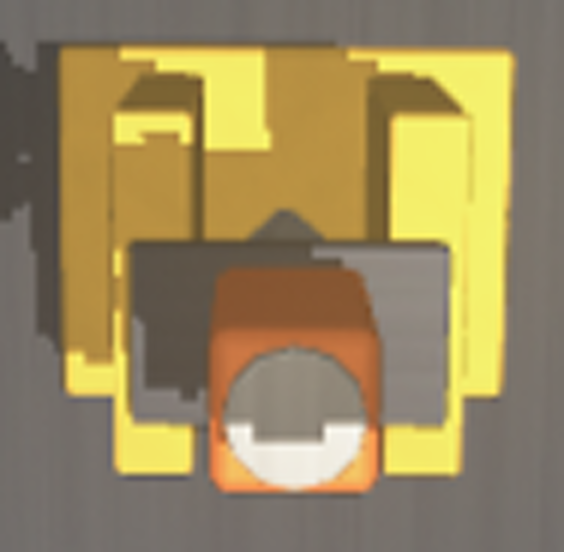

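Run:
```python
from h import *
import pickle
m=pickle.load(open('w1.pkl','rb'))
f=lambda x,y,z:np.round(px2w(m,236+x/6-.4,122+y/6-.4,z)*1000,1)
print('handle',f(294.5,410,.151),f(211,410,.151),f(378,410,.151))
print('guard',f(289,333.5,.096),f(129,333,.096),f(449,333,.096))
print('rails',f(290,294,.09),f(113,294,.09),f(468,294,.09),f(290,115,.09),f(290,474,.09))
```

```text
handle [491.  272.7 151. ] [479.5 272.7 151. ] [502.4 272.7 151. ]
guard [490.9 272.7  96. ] [465.1 272.8  96. ] [516.8 272.9  96. ]
rails [491.1 278.1  90. ] [462.2 278.1  90. ] [520.2 278.2  90. ] [491. 307.  90.] [491.3 247.7  90. ]
```

move_arm:
  motion:
    - {"x": 0.24,"y": 0.49,"z": 6}
    - {"x": 0.24,"y": 0.49,"z": 12}
    - {"x": 0.24,"y": 0.49,"z": 17}
    - {"x": 0.24,"y": 0.49,"z": 19.3}
    - {"x": 0.24,"y": 0.49,"z": 19.3}
    - {"x": 0.24,"y": 0.49,"z": 19.3}
  gripper: 1

```text
invalid input at $.motion[0]: expected keys x, y, z, yaw
```

move_arm:
  motion:
    - {"x": 0}
    - {"x": 0}
    - {"x": 0}
    - {"x": 0}
    - {"x": 0}
  gripper: -1

```text
invalid input at $.motion[0]: expected keys x, y, z, yaw
```

move_arm:
  motion:
    - {"x": 0.24,"y": 0.49,"z": 6,"yaw": 0}
    - {"x": 0.24,"y": 0.49,"z": 12,"yaw": 0}
    - {"x": 0.24,"y": 0.49,"z": 17,"yaw": 0}
    - {"x": 0.24,"y": 0.49,"z": 19.3,"yaw": 0}
    - {"x": 0.24,"y": 0.49,"z": 19.3,"yaw": 0}
    - {"x": 0.24,"y": 0.49,"z": 19.3,"yaw": 0}
  gripper: 1

```text
clock: 2.25
eef_pos: [0.492, 0.2736, 0.1099]
tool_rot: [0.707, 0.708, 0.001, 0.0]
ft_force: [-0.3, -0.1, 0.1]
grip_width: 0.0855
grasp_force: 0.0
```

move_arm:
  motion:
    - {"x": 0,"y": 0,"z": 0,"yaw": 0}
    - {"x": 0,"y": 0,"z": 0,"yaw": 0}
    - {"x": 0,"y": 0,"z": 0,"yaw": 0}
    - {"x": 0,"y": 0,"z": 0,"yaw": 0}
    - {"x": 0,"y": 0,"z": 0,"yaw": 0}
    - {"x": 0,"y": 0,"z": 0,"yaw": 0}
  gripper: -1

```text
clock: 3.0
eef_pos: [0.4918, 0.2726, 0.1088]
tool_rot: [0.707, 0.707, 0.0, 0.0]
ft_force: [-0.8, 0.5, 5.0]
grip_width: 0.0232
grasp_force: 59.7
```

move_arm:
  motion:
    - {"x": 0,"y": 0,"z": -3,"yaw": 0}
    - {"x": 0,"y": 0,"z": -8,"yaw": 0}
    - {"x": 0,"y": 0,"z": -13,"yaw": 0}
    - {"x": -3,"y": 0,"z": -17,"yaw": 0}
    - {"x": -8,"y": 1,"z": -19,"yaw": 3}
    - {"x": -13,"y": 2,"z": -19.2,"yaw": 6}
    - {"x": -18,"y": 3,"z": -19.2,"yaw": 9}
    - {"x": -23,"y": 4,"z": -19.2,"yaw": 11}
    - {"x": -28,"y": 4.8,"z": -19.2,"yaw": 11}
    - {"x": -32,"y": 4.8,"z": -19.2,"yaw": 11}
    - {"x": -33.3,"y": 4.8,"z": -19.2,"yaw": 11}
    - {"x": -33.3,"y": 4.8,"z": -19.2,"yaw": 11}
    - {"x": -33.3,"y": 4.8,"z": -19.2,"yaw": 11}

```text
clock: 4.62
eef_pos: [0.5397, -0.0593, 0.2999]
tool_rot: [0.771, 0.637, -0.0, -0.001]
ft_force: [0.2, 0.4, -2.6]
grip_width: 0.0233
grasp_force: 59.6
```

Run:
```python
from h import *
o=bot.get_obs();print(o['clock'],o['eef_pos'],yawof(o),o['grip_width'],o['ft_force'])
m=bot.camera_model('wrist');a=bot.camera('wrist');cv2.imwrite('pics/w2.png',a)
import pickle;pickle.dump((m,o),open('w2.pkl','wb'))
cv2.imwrite('pics/w2c.png',cv2.resize(a[0:270,140:440],None,fx=2.2,fy=2.2,interpolation=cv2.INTER_CUBIC))
```

```text
4.625 [ 0.5396657  -0.05933138  0.29988354] -10.898844589535742 0.02332084517059379 [ 0.16999034  0.36405267 -2.58176376]
```

View pics/w2c.png

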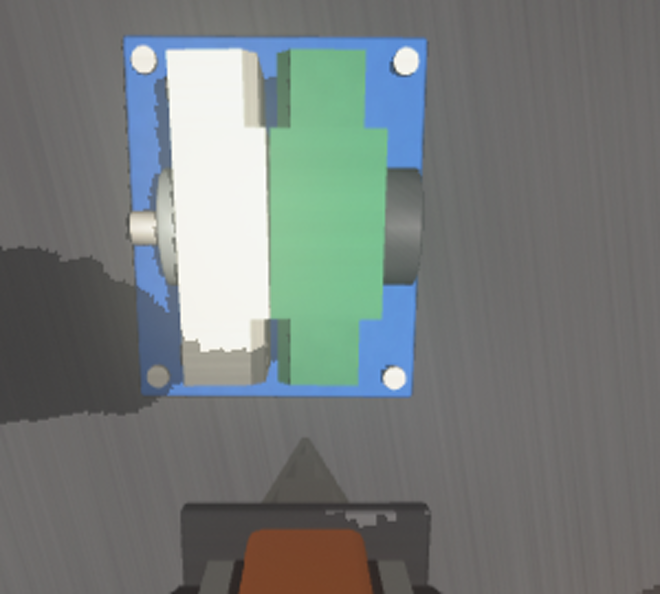

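The view shows the case from above with the seam at crop column ~268, the left gap at about (266,85) and the right gap at about (270,350). The wedge tip hangs clear at (305,437). I'll work out the case frame and openings from the edges.

Run:
```python
from h import *
import pickle
m,o=pickle.load(open('w2.pkl','rb'));a=cv2.imread('pics/w2.png')
f=lambda x,y,z:px2w(m,140+(x+.5)/2.2-.5,(y+.5)/2.2-.5,z)[:2]*1000
C=[f(124,38,.01),f(428,38,.01),f(411,396,.01),f(141,397,.01)]
print('plate',np.round(C,1).tolist(),np.round(cv2.minAreaRect(np.array(C,np.float32)),2) if 0 else cv2.minAreaRect(np.array(C,np.float32)))
y=(C[0]+C[1]-C[2]-C[3]);th=np.arctan2(-y[0],y[1]);print('yaw',np.degrees(th))
R=np.array([[np.cos(th),-np.sin(th)],[np.sin(th),np.cos(th)]])
P={'greenTL':(291,50),'greenTR':(365,50),'greenL_end':(387,128),'green R end':(382,319),'gBR':(358,384),'gBL':(291,384),'seamL':(270,130),'seamR':(270,317),'covTL':(166,51),'covflareL':(243,51),'covflareL2':(245,127),'covflareR':(251,320),'covflareR2':(250,384),'covBL':(183,384),'covseamL':(266,130),'covseamR':(267,316)}
for k,v in P.items():print(k,np.round(R.T@f(*v,.08),1))
print('yaw wedge',yawof(o))
for r in(24,40,56,62,100,138,148,155,165):print(r,' '.join('%d,%d,%d'%tuple(p) for p in a[r,246:278]))
```

```text
plate [[482.6, 115.3], [628.4, 87.4], [593.2, -86.8], [447.4, -59.5]] ((537.9215087890625, 13.945999145507812), (179.7240447998047, 148.45840454101562), 78.60405731201172)
yaw -11.412457866357295
greenTL [533.2 190. ]
greenTR [563.6 190.3]
greenL_end [573.8 160.7]
green R end [574.6  81.1]
gBR [564.6  51.5]
gBL [533.9  51.2]
seamL [524.5 159.4]
seamR [524.4  81.5]
covTL [481.9 189.1]
covflareL [513.5 189.4]
covflareL2 [514.  160.4]
covflareR [515.8  80. ]
covflareR2 [515.1  51. ]
covBL [484.4  50.7]
covseamL [522.8 159.4]
covseamR [523.   81.9]
yaw wedge -10.898844589535742
24 241,245,244 241,245,244 241,245,244 235,242,240 194,211,213 185,201,205 183,198,203 185,202,206 184,200,205 182,198,201 172,174,168 207,150,113 213,149,106 213,148,106 213,149,106 213,148,105 213,148,105 213,148,105 213,148,104 185,142,101 111,123,91 97,120,90 97,121,90 97,120,89 96,119,88 96,119,88 136,177,117 140,183,120 138,183,120 138,183,121 139,182,119 138,181,118
40 242,245,244 242,245,244 242,245,244 242,245,244 216,227,227 192,208,211 186,202,206 187,204,207 189,206,210 187,203,207 187,203,206 142,156,
[... 2210 characters left out ...]
,245,244 240,245,244 240,245,244 234,241,241 197,214,216 188,204,208 188,204,208 189,207,211 188,203,208 188,203,208 142,155,156 108,118,116 100,110,107 127,108,92 130,108,89 129,107,88 110,119,93 103,125,96 102,125,96 102,125,96 103,126,95 94,114,89 138,178,120 142,184,123 141,184,123 141,183,122 140,183,122 140,183,122
165 151,163,166 151,164,166 151,164,166 151,163,166 151,163,166 152,164,167 151,164,167 151,164,166 121,131,132 116,126,126 115,125,125 118,127,127 116,126,126 116,125,126 108,117,116 110,120,119 104,108,104 206,145,105 214,149,105 214,149,105 139,131,96 102,122,91 99,122,91 99,122,91 99,122,91 98,121,90 135,175,117 138,180,119 137,179,119 137,179,119 136,178,117 136,179,117
```

```bash
cat >> h.py <<'E'
TH=np.radians(-11.1);MID=np.array([.5379,.0142]);BX=.9e-3;TIP=.0938
def tcp(xc,y,T):  # case-frame mm, T mm below 72
    c,s=np.cos(TH),np.sin(TH);q=np.array([xc/1e3+BX,y/1e3]);return np.r_[MID+[c*q[0]-s*q[1],s*q[0]+c*q[1]],.072-T/1e3+TIP]
def where(o):
    c,s=np.cos(TH),np.sin(TH);d=np.array(o['eef_pos'][:2])-MID;return np.round([(c*d[0]+s*d[1]-BX)*1e3,(-s*d[0]+c*d[1])*1e3,(.072+TIP-o['eef_pos'][2])*1e3],2)
E
python3 - <<'E'
from h import *
o=bot.get_obs();print(where(o))
for w in((-.3,-57,-23),(-.3,-57,15),(-1.5,-57,23.3)):print(np.round(shift(o,tcp(*w)),2))
E
```

```text
[  15.05  -71.63 -134.28]
[ 1.46 -1.52 11.13]
[ 1.46 -1.52 14.93]
[ 1.46 -1.64 15.76]
```

move_arm:
  motion:
    - {"x": 1.46,"y": -1.52,"z": 4,"yaw": 0.2}
    - {"x": 1.46,"y": -1.52,"z": 8,"yaw": 0.2}
    - {"x": 1.46,"y": -1.52,"z": 11,"yaw": 0.2}
    - {"x": 1.46,"y": -1.52,"z": 11,"yaw": 0.2}
    - {"x": 1.46,"y": -1.52,"z": 11,"yaw": 0.2}

```text
clock: 5.3
eef_pos: [0.5286, -0.0426, 0.1917]
tool_rot: [0.772, 0.635, 0.001, 0.001]
ft_force: [0.2, 0.6, -2.1]
grip_width: 0.0232
grasp_force: 60.2
```

Run:
```python
from h import *
o=bot.get_obs();print(o['clock'],where(o),yawof(o),o['ft_force'])
a=bot.camera('wrist');cv2.imwrite('pics/w3.png',cv2.resize(a[30:330,140:440],None,fx=1.9,fy=1.9,interpolation=cv2.INTER_CUBIC))
for w in((-.3,-57,15),(-1.5,-57,23.3)):print(np.round(shift(o,tcp(*w)),2))
```

```text
5.3 [  0.85 -57.51 -25.89] -11.098767527400593 [ 0.1890098   0.55563815 -2.13094174]
[ 0.05 -0.12  4.09]
[ 0.05 -0.25  4.92]
```

View pics/w3.png

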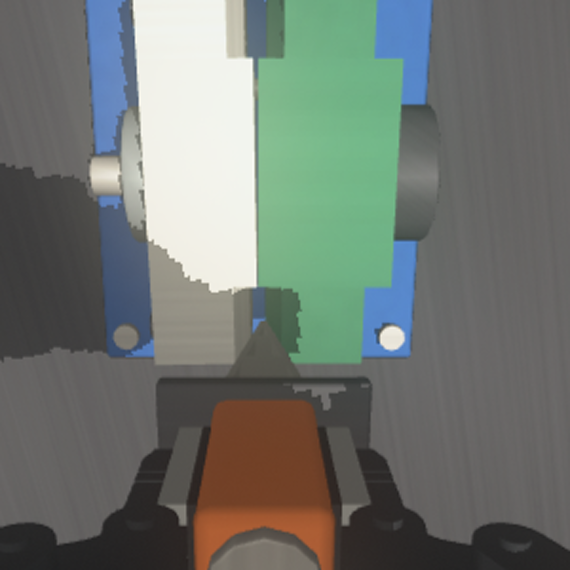

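The tip sits at about (263,320), with the right gap mouth spanning columns ~234–282. It is roughly over the gap, about 1–2 mm toward the case. I'll check whether it has settled.

move_arm:
  motion:
    - {"x": 0,"y": 0,"z": 0,"yaw": 0}
    - {"x": 0,"y": 0,"z": 0,"yaw": 0}

```text
clock: 5.6
eef_pos: [0.5282, -0.0433, 0.1913]
tool_rot: [0.773, 0.635, 0.001, 0.001]
ft_force: [0.5, -0.4, -3.0]
grip_width: 0.0234
grasp_force: 60.2
```

Run:
```python
from h import *
o=bot.get_obs();print(o['clock'],where(o),yawof(o),o['joint_vel'])
```

```text
5.6 [  0.7  -58.31 -25.53] -11.176699385978083 [-0.00105327  0.00289197 -0.0082023  -0.00133778 -0.00095497 -0.00109762]
```

move_arm:
  motion:
    - {"x": 0.15,"y": -0.13,"z": 0,"yaw": 0}
    - {"x": 0.15,"y": -0.13,"z": 0.8,"yaw": 0}
    - {"x": 0.15,"y": -0.13,"z": 1.6,"yaw": 0}
    - {"x": 0.15,"y": -0.13,"z": 2.4,"yaw": 0}
    - {"x": 0.15,"y": -0.13,"z": 3.2,"yaw": 0}
    - {"x": 0.15,"y": -0.13,"z": 4.0,"yaw": 0}
    - {"x": 0.15,"y": -0.13,"z": 4.0,"yaw": 0}
    - {"x": 0.15,"y": -0.13,"z": 4.0,"yaw": 0}

```text
clock: 6.6
eef_pos: [0.5265, -0.0415, 0.1501]
tool_rot: [0.773, 0.635, -0.0, -0.0]
ft_force: [0.1, -0.2, -4.3]
grip_width: 0.0231
grasp_force: 60.2
```

Run:
```python
from h import *
o=bot.get_obs();print(o['clock'],where(o),yawof(o),o['ft_force'],o['ft_torque'])
```

```text
6.6 [ -1.33 -56.87  15.66] -11.171805376774397 [ 0.14490754 -0.213604   -4.3451637 ] [-0.0132116   0.01838649 -0.00840252]
```

move_arm:
  motion:
    - {"x": 0,"y": 0,"z": 0.2,"yaw": 0}
    - {"x": 0,"y": 0,"z": 0.4,"yaw": 0}
    - {"x": 0,"y": 0,"z": 0.6,"yaw": 0}
    - {"x": 0,"y": 0,"z": 0.8,"yaw": 0}
    - {"x": 0,"y": 0,"z": 0.8,"yaw": 0}

```text
clock: 7.22
eef_pos: [0.5259, -0.0413, 0.1433]
tool_rot: [0.773, 0.635, -0.0, -0.0]
ft_force: [-4.2, 1.1, 5.0]
grip_width: 0.0234
grasp_force: 61.6
```

Run:
```python
from h import *
o=bot.get_obs();print(o['clock'],where(o),yawof(o),o['ft_force'],o['ft_torque'])
```

```text
7.225 [ -2.   -56.77  22.45] -11.167793335654938 [-4.16498389  1.09132788  5.01432855] [0.2629499  1.23692098 0.01754609]
```

move_arm:
  motion:
    - {"x": 0,"y": 0,"z": -1,"yaw": 0}
    - {"x": 0,"y": 0,"z": -2.5,"yaw": 0}
    - {"x": 0,"y": 0,"z": -4.6,"yaw": 0}
    - {"x": 0,"y": 0,"z": -4.8,"yaw": 0}
    - {"x": 3,"y": 0,"z": -4.8,"yaw": 0}
    - {"x": 7,"y": -0.05,"z": -4.8,"yaw": 0}
    - {"x": 10.5,"y": -0.05,"z": -4.8,"yaw": 0}
    - {"x": 11.4,"y": -0.05,"z": -4.8,"yaw": 0}
    - {"x": 11.4,"y": -0.05,"z": -4.8,"yaw": 0}
    - {"x": 11.4,"y": -0.05,"z": -4.8,"yaw": 0}
    - {"x": 11.4,"y": -0.05,"z": -4.8,"yaw": 0}

```text
clock: 8.6
eef_pos: [0.5481, 0.0694, 0.1903]
tool_rot: [0.773, 0.634, -0.0, 0.0]
ft_force: [-0.0, 0.4, -2.9]
grip_width: 0.0232
grasp_force: 60.3
```

Run:
```python
from h import *
o=bot.get_obs();print(o['clock'],where(o),yawof(o),o['ft_force'],o['ft_torque'])
a=bot.camera('wrist');cv2.imwrite('pics/w4.png',cv2.resize(a[100:300,180:380],None,fx=3,fy=3,interpolation=cv2.INTER_CUBIC))
```

```text
8.6 [ -1.47  56.1  -24.5 ] -11.259810975563921 [-0.01197978  0.36940136 -2.94472209] [-0.01770351  0.02578557 -0.00259647]
```

View pics/w4.png

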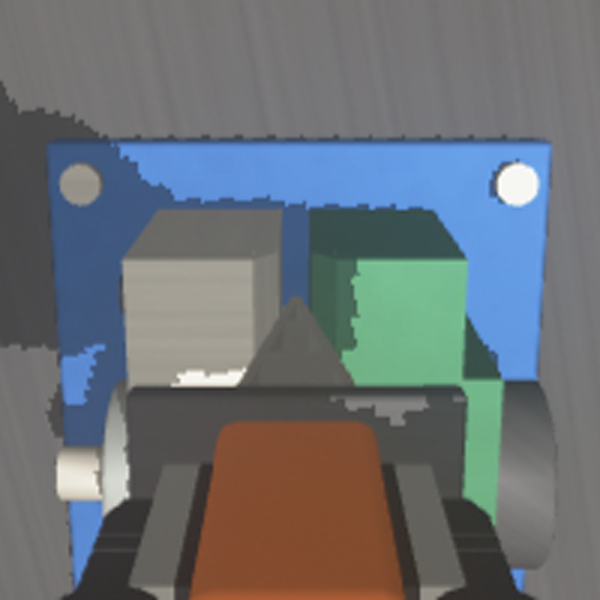

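The tip is centred over the left gap: tip at column 295, gap at columns 281–309.

move_arm:
  motion:
    - {"x": 0,"y": 0,"z": 1,"yaw": 0}
    - {"x": 0,"y": 0,"z": 2,"yaw": 0}
    - {"x": 0,"y": 0,"z": 3,"yaw": 0}
    - {"x": 0,"y": 0,"z": 4,"yaw": 0}
    - {"x": 0,"y": -0.03,"z": 4.3,"yaw": 0}
    - {"x": 0,"y": -0.06,"z": 4.6,"yaw": 0}
    - {"x": 0,"y": -0.1,"z": 4.9,"yaw": 0}
    - {"x": 0,"y": -0.13,"z": 5.15,"yaw": 0}
    - {"x": 0,"y": -0.15,"z": 5.35,"yaw": 0}
    - {"x": 0,"y": -0.15,"z": 5.35,"yaw": 0}

```text
clock: 9.9
eef_pos: [0.5471, 0.071, 0.1381]
tool_rot: [0.773, 0.635, 0.001, 0.0]
ft_force: [-2.1, -0.0, 5.9]
grip_width: 0.0232
grasp_force: 61.4
```

Run:
```python
from h import *
o=bot.get_obs();print(o['clock'],where(o),yawof(o),o['ft_force'],o['ft_torque'])
```

```text
9.9 [-2.78 57.51 27.73] -11.159637018892726 [-2.09014793 -0.00601448  5.8683725 ] [0.20481335 0.58067284 0.04313681]
```

move_arm:
  motion:
    - {"x": 0,"y": 0,"z": -1,"yaw": 0}
    - {"x": 0,"y": 0,"z": -2.5,"yaw": 0}
    - {"x": 0,"y": 0,"z": -5,"yaw": 0}
    - {"x": -2,"y": 0.3,"z": -9,"yaw": 0}
    - {"x": -6,"y": 0.3,"z": -13,"yaw": 0}
    - {"x": -11,"y": 0.3,"z": -16,"yaw": 0}
    - {"x": -12.9,"y": 0.3,"z": -16,"yaw": 0}
    - {"x": -12.9,"y": 0.3,"z": -16,"yaw": 0}
    - {"x": -12.9,"y": 0.3,"z": -16,"yaw": 0}
    - {"x": -12.9,"y": 0.3,"z": -16,"yaw": 0}

```text
clock: 11.15
eef_pos: [0.5245, -0.0553, 0.2957]
tool_rot: [0.772, 0.636, -0.001, -0.001]
ft_force: [0.3, -0.7, -3.7]
grip_width: 0.0235
grasp_force: 60.4
```

```bash
cat >> h.py <<'E'
def measure(show=False):
    o=bot.get_obs();m=bot.camera_model('wrist');a=bot.camera('wrist').astype(np.float32)
    c,s=np.cos(TH),np.sin(TH);xs=np.arange(-30,30,.25);res={}
    for y in(64,60,56,50,38,30,-30,-38,-50,-56,-60,-64):
        P=np.array([w2px(m,[MID[0]+(c*x-s*y)/1e3,MID[1]+(s*x+c*y)/1e3,.08]) for x in xs],np.float32)
        v=cv2.remap(a,P[None,:,0],P[None,:,1],cv2.INTER_LINEAR)[0]
        ex=v[:,1]-v[:,2]           # green minus red: big on green paint
        gr=v[:,2]-np.r_[v[2:,2],v[-2:,2]]  # drop of red
        br=v[:,1]; 
        if show:print(y,' '.join('%d/%d'%(p[1],p[2]) for p in v[::4]))
        gap=abs(y)>40
        # cover edge: strongest red drop between -24 and 3; green edge: strongest green rise between 0..14 after cover edge
        k=np.where((xs>-24)&(xs<2))[0];d=br[k-2]-br[k+2];ce=xs[k[np.argmax(d)]]
        k=np.where((xs>(5 if gap else ce+.25))&(xs<(13 if gap else ce+8)))[0];g=ex[k+2]-ex[k-2]+(br[k+2]-br[k-2]);ge=xs[k[np.argmax(g)]]
        res[y]=(ce,ge,ge-ce-(18 if gap else 0))
    print(o['clock'],where(o));print(res)
E
python3 - <<'E'
from h import *
measure(True)
E
```

```text
64 245/244 245/244 245/244 245/244 245/244 245/244 245/244 245/244 245/244 245/244 245/244 245/244 245/244 245/244 245/244 245/244 245/244 238/237 216/217 202/205 201/205 203/207 200/205 189/190 156/134 150/110 150/109 149/108 149/107 150/107 150/106 149/106 145/103 130/96 122/92 122/91 122/91 121/90 116/87 164/111 184/121 184/121 184/120 184/120 183/120 183/119 182/119 182/119 184/119 184/119 185/120 184/120 184/119 185/119 185/119 184/119 184/118 183/118 183/117 183/117
60 245/244 245/244 245/244 245/244 245/244 245/244 245/244 245/244 245/244 245/244 245/244 245/244 245/244 245/244 245/244 245/244 245/244 239/238 218/218 204/206 202/205 205/208 202/206 188/191 150/139 145/110 147/108 147/107 147/107 131/99 126/97 128/97 139/102 124/94 124/94 124/93 124/93 124/93 123/92 166/112 185/122 185/122 185/122 186/122 185/122 184/121 183/120 183/120 183/119 183/119 184/120 184/119 184/119 184/119 184/119 184/119 184/118 184/118 184/118 184/118
56 245/244 245/244 245/244 245/244 245/244 245/244 245/244 245/244 245/244 245/244 245/244 245/244 245/244 245/244 245/244 245/244 245/244 239/238 21
[... 4693 characters left out ...]
5), np.float64(-2.75)), 60: (np.float64(-6.75), np.float64(8.5), np.float64(-2.75)), 56: (np.float64(-6.75), np.float64(8.5), np.float64(-2.75)), 50: (np.float64(-6.0), np.float64(8.75), np.float64(-3.25)), 38: (np.float64(-3.25), np.float64(-0.5), np.float64(2.75)), 30: (np.float64(-3.25), np.float64(-0.5), np.float64(2.75)), -30: (np.float64(-2.25), np.float64(-0.25), np.float64(2.0)), -38: (np.float64(-2.25), np.float64(-0.25), np.float64(2.0)), -50: (np.float64(-5.25), np.float64(8.5), np.float64(-4.25)), -56: (np.float64(-5.25), np.float64(8.5), np.float64(-4.25)), -60: (np.float64(-5.25), np.float64(8.75), np.float64(-4.0)), -64: (np.float64(-5.25), np.float64(8.75), np.float64(-4.0))}
```

Measured openings are L ≈ 3.0 and R ≈ 1.7, so the effective law is about 0.3T − 5.2. Next is the right end, to T ≈ 34.

move_arm:
  motion:
    - {"x": 1.4,"y": -0.08,"z": 3,"yaw": 0}
    - {"x": 1.4,"y": -0.08,"z": 7,"yaw": 0}
    - {"x": 1.4,"y": -0.08,"z": 10,"yaw": 0}
    - {"x": 1.4,"y": -0.08,"z": 10.5,"yaw": 0}
    - {"x": 1.4,"y": -0.08,"z": 11.5,"yaw": 0}
    - {"x": 1.4,"y": -0.08,"z": 12.5,"yaw": 0}
    - {"x": 1.4,"y": -0.08,"z": 13.5,"yaw": 0}
    - {"x": 1.4,"y": -0.1,"z": 14.5,"yaw": 0}
    - {"x": 1.4,"y": -0.15,"z": 15,"yaw": 0}
    - {"x": 1.4,"y": -0.22,"z": 15.5,"yaw": 0}
    - {"x": 1.4,"y": -0.26,"z": 15.9,"yaw": 0}
    - {"x": 1.4,"y": -0.3,"z": 16.2,"yaw": 0}
    - {"x": 1.4,"y": -0.3,"z": 16.4,"yaw": 0}
    - {"x": 1.4,"y": -0.3,"z": 16.4,"yaw": 0}

```text
clock: 12.95
eef_pos: [0.5242, -0.042, 0.1339]
tool_rot: [0.773, 0.635, 0.0, -0.0]
ft_force: [-4.3, 0.6, 4.2]
grip_width: 0.0234
grasp_force: 61.5
```

Run:
```python
from h import *
o=bot.get_obs();print(o['clock'],where(o),yawof(o),o['ft_force'],o['ft_torque'])
```

```text
12.95 [ -3.56 -57.76  31.92] -11.171925696693924 [-4.33360135  0.64265889  4.20878511] [ 0.2107005   1.01584512 -0.03823163]
```

move_arm:
  motion:
    - {"x": 0,"y": 0,"z": -1,"yaw": 0}
    - {"x": 0,"y": 0.05,"z": -3,"yaw": 0}
    - {"x": 0,"y": 0.1,"z": -5.6,"yaw": 0}
    - {"x": 0,"y": 0.1,"z": -5.9,"yaw": 0}
    - {"x": 4,"y": 0.13,"z": -5.9,"yaw": 0}
    - {"x": 8.5,"y": 0.13,"z": -5.9,"yaw": 0}
    - {"x": 11.4,"y": 0.13,"z": -5.9,"yaw": 0}
    - {"x": 11.4,"y": 0.13,"z": -5.9,"yaw": 0}
    - {"x": 11.4,"y": 0.13,"z": -5.5,"yaw": 0}
    - {"x": 11.4,"y": 0.13,"z": -4.5,"yaw": 0}
    - {"x": 11.4,"y": 0.13,"z": -3.3,"yaw": 0}
    - {"x": 11.4,"y": 0.13,"z": -2.2,"yaw": 0}
    - {"x": 11.4,"y": 0.1,"z": -1.3,"yaw": 0}
    - {"x": 11.4,"y": 0.05,"z": -0.7,"yaw": 0}
    - {"x": 11.4,"y": 0,"z": -0.3,"yaw": 0}
    - {"x": 11.4,"y": -0.05,"z": 0.1,"yaw": 0}
    - {"x": 11.4,"y": -0.08,"z": 0.4,"yaw": 0}
    - {"x": 11.4,"y": -0.1,"z": 0.6,"yaw": 0}
    - {"x": 11.4,"y": -0.1,"z": 0.6,"yaw": 0}

```text
clock: 15.32
eef_pos: [0.5456, 0.0704, 0.1283]
tool_rot: [0.772, 0.635, 0.001, -0.0]
ft_force: [-3.6, 0.4, 5.3]
grip_width: 0.0234
grasp_force: 61.5
```

Run:
```python
from h import *
o=bot.get_obs();print(o['clock'],where(o),yawof(o),o['ft_force'],o['ft_torque'])
```

```text
15.325 [-4.16 56.66 37.53] -11.142577077204518 [-3.64032207  0.37957231  5.32507187] [ 0.15531473  0.78435228 -0.02095372]
```

move_arm:
  motion:
    - {"x": 0,"y": 0,"z": -1,"yaw": 0}
    - {"x": 0,"y": 0.05,"z": -3,"yaw": 0}
    - {"x": 0,"y": 0.1,"z": -6,"yaw": 0}
    - {"x": -2,"y": 0.3,"z": -10,"yaw": 0}
    - {"x": -6,"y": 0.3,"z": -14,"yaw": 0}
    - {"x": -11,"y": 0.3,"z": -17,"yaw": 0}
    - {"x": -12.7,"y": 0.3,"z": -17,"yaw": 0}
    - {"x": -12.7,"y": 0.3,"z": -17,"yaw": 0}
    - {"x": -12.7,"y": 0.3,"z": -17,"yaw": 0}
    - {"x": -12.7,"y": 0.3,"z": -17,"yaw": 0}

```text
clock: 16.58
eef_pos: [0.5237, -0.0541, 0.2957]
tool_rot: [0.772, 0.636, -0.001, -0.001]
ft_force: [-0.3, -0.0, -3.0]
grip_width: 0.0234
grasp_force: 60.4
```

```bash
cat > ms.py <<'E'
from h import *
# sub-mm: cover top edge = first point (from -x) where green channel drops halfway from white plateau to next level; green edge near 8.6/-0.4
o=bot.get_obs();m=bot.camera_model('wrist');a=bot.camera('wrist').astype(np.float32)
c,s=np.cos(TH),np.sin(TH);xs=np.arange(-34,16,.25)
print(o['clock'],where(o))
for y in(64,60,50,38,34,-34,-38,-50,-60,-64):
    P=np.array([w2px(m,[MID[0]+(c*x-s*y)/1e3,MID[1]+(s*x+c*y)/1e3,.08]) for x in xs],np.float32)
    v=cv2.remap(a,P[None,:,0],P[None,:,1],cv2.INTER_LINEAR)[0][:,1]
    i=np.argmax(np.abs(xs+25)<.1);d=np.abs(v-v[i])>18;j=i+np.argmax(d[i:])
    print(y,'cover edge',xs[j],' profile',' '.join('%d'%t for t in v[48::3]))
E
python3 ms.py
```

```text
16.575 [  -1.65  -69.71 -129.9 ]
64 cover edge -15.25  profile 245 245 245 245 245 245 245 245 239 223 206 200 200 201 201 199 199 154 146 147 148 148 148 147 147 148 148 148 148 148 148 147 139 122 120 120 119 119 119 118 117 155 176 183 183 183 183 183 182 181 181
60 cover edge -15.25  profile 245 245 245 245 245 245 245 245 238 223 207 201 201 203 202 200 200 160 132 120 128 146 144 144 144 143 136 119 116 116 116 130 138 121 121 122 121 121 121 121 121 155 177 184 184 184 184 184 183 183 182
50 cover edge -15.0  profile 245 245 245 245 245 245 245 245 241 229 210 203 203 206 206 204 200 165 131 116 114 113 113 112 112 111 111 111 111 110 110 109 110 112 123 125 125 125 125 125 125 153 176 186 187 187 186 186 186 186 186
38 cover edge -6.25  profile 245 245 245 245 245 245 245 245 245 245 245 245 245 245 245 245 245 245 245 245 242 216 142 121 117 117 117 116 116 154 180 191 193 193 193 193 192 192 191 191 192 192 192 191 191 191 191 191 191 191 191
34 cover edge -6.25  profile 245 245 245 245 246 246 246 246 246 246 246 246 246 246 246 246 246 246 246 246 242 218 145 126 122 122 
[... 569 characters left out ...]
0 cover edge -20.0  profile 243 241 241 208 189 197 243 244 245 245 243 222 210 205 204 208 207 205 196 161 129 112 109 109 110 109 109 109 109 108 108 109 109 118 125 126 126 126 126 124 114 157 183 186 186 186 186 185 185 184 184
-60 cover edge -14.25  profile 163 163 163 163 163 162 162 162 163 163 170 209 210 204 201 204 204 203 193 158 147 146 150 150 150 150 150 150 150 151 151 151 135 126 123 122 122 122 122 121 111 145 175 180 180 180 181 180 180 180 180
-64 cover edge -13.0  profile 159 159 159 159 159 159 159 159 159 159 157 144 179 198 200 203 203 202 195 171 156 150 148 148 148 148 148 148 149 149 149 149 134 125 121 121 121 120 120 121 130 154 174 177 177 177 177 178 178 179 179
```

Now L ≈ 6.0 and R ≈ 4.6, as predicted. Next is the right end to T ≈ 47.5.

move_arm:
  motion:
    - {"x": 1.3,"y": -0.1,"z": 3,"yaw": 0}
    - {"x": 1.3,"y": -0.1,"z": 7,"yaw": 0}
    - {"x": 1.3,"y": -0.1,"z": 10,"yaw": 0}
    - {"x": 1.3,"y": -0.1,"z": 10.5,"yaw": 0}
    - {"x": 1.3,"y": -0.1,"z": 11.7,"yaw": 0}
    - {"x": 1.3,"y": -0.1,"z": 12.9,"yaw": 0}
    - {"x": 1.3,"y": -0.1,"z": 14,"yaw": 0}
    - {"x": 1.3,"y": -0.13,"z": 15,"yaw": 0}
    - {"x": 1.3,"y": -0.2,"z": 15.8,"yaw": 0}
    - {"x": 1.3,"y": -0.25,"z": 16.4,"yaw": 0}
    - {"x": 1.3,"y": -0.31,"z": 16.9,"yaw": 0}
    - {"x": 1.3,"y": -0.36,"z": 17.4,"yaw": 0}
    - {"x": 1.3,"y": -0.4,"z": 17.7,"yaw": 0}
    - {"x": 1.3,"y": -0.4,"z": 17.9,"yaw": 0}
    - {"x": 1.3,"y": -0.4,"z": 17.9,"yaw": 0}

```text
clock: 18.5
eef_pos: [0.5219, -0.0415, 0.1188]
tool_rot: [0.773, 0.635, 0.0, -0.0]
ft_force: [-3.0, -0.1, 4.6]
grip_width: 0.0232
grasp_force: 61.6
```

Run:
```python
from h import *
o=bot.get_obs();print(o['clock'],where(o),yawof(o),o['ft_force'],o['ft_torque'])
```

```text
18.5 [ -5.83 -57.73  46.97] -11.17307949576479 [-2.9504358  -0.14109386  4.5968153 ] [ 0.20854856  0.97459821 -0.03561123]
```

move_arm:
  motion:
    - {"x": 0,"y": 0.05,"z": -1,"yaw": 0}
    - {"x": 0,"y": 0.1,"z": -3,"yaw": 0}
    - {"x": 0,"y": 0.15,"z": -7,"yaw": 0}
    - {"x": 0,"y": 0.2,"z": -7.4,"yaw": 0}
    - {"x": 4,"y": 0.23,"z": -7.4,"yaw": 0}
    - {"x": 8.5,"y": 0.23,"z": -7.4,"yaw": 0}
    - {"x": 11.4,"y": 0.23,"z": -7.4,"yaw": 0}
    - {"x": 11.4,"y": 0.23,"z": -7.4,"yaw": 0}
    - {"x": 11.4,"y": 0.23,"z": -6.5,"yaw": 0}
    - {"x": 11.4,"y": 0.23,"z": -5.2,"yaw": 0}
    - {"x": 11.4,"y": 0.23,"z": -4,"yaw": 0}
    - {"x": 11.4,"y": 0.23,"z": -2.8,"yaw": 0}
    - {"x": 11.4,"y": 0.18,"z": -1.8,"yaw": 0}
    - {"x": 11.4,"y": 0.12,"z": -1.2,"yaw": 0}
    - {"x": 11.4,"y": 0.08,"z": -0.8,"yaw": 0}
    - {"x": 11.4,"y": 0.03,"z": -0.4,"yaw": 0}
    - {"x": 11.4,"y": 0,"z": -0.1,"yaw": 0}
    - {"x": 11.4,"y": -0.02,"z": 0.15,"yaw": 0}
    - {"x": 11.4,"y": -0.02,"z": 0.15,"yaw": 0}

```text
clock: 20.88
eef_pos: [0.5441, 0.0707, 0.1177]
tool_rot: [0.772, 0.635, 0.001, -0.0]
ft_force: [-4.2, 0.0, 4.8]
grip_width: 0.0231
grasp_force: 61.5
```

Run:
```python
from h import *
o=bot.get_obs();print(o['clock'],where(o),yawof(o),o['ft_force'],o['ft_torque'])
```

```text
20.875 [-5.74 56.63 48.11] -11.143600473817875 [-4.17250857  0.04195059  4.80116207] [0.22514463 0.99843201 0.0253334 ]
```

move_arm:
  motion:
    - {"x": 0,"y": 0.05,"z": -1,"yaw": 0}
    - {"x": 0,"y": 0.1,"z": -3,"yaw": 0}
    - {"x": 0,"y": 0.15,"z": -7.2,"yaw": 0}
    - {"x": -2,"y": 0.3,"z": -11,"yaw": 0}
    - {"x": -6,"y": 0.4,"z": -15,"yaw": 0}
    - {"x": -11,"y": 0.4,"z": -18,"yaw": 0}
    - {"x": -12.7,"y": 0.4,"z": -18,"yaw": 0}
    - {"x": -12.7,"y": 0.4,"z": -18,"yaw": 0}
    - {"x": -12.7,"y": 0.4,"z": -18,"yaw": 0}
    - {"x": -12.7,"y": 0.4,"z": -18,"yaw": 0}

```text
clock: 22.12
eef_pos: [0.5236, -0.054, 0.2952]
tool_rot: [0.772, 0.636, -0.001, -0.001]
ft_force: [-0.0, 0.6, -2.8]
grip_width: 0.0232
grasp_force: 60.4
```

```bash
python3 ms.py
```

```text
22.125 [  -1.83  -69.71 -129.43]
64 cover edge -18.5  profile 245 245 245 245 241 216 205 200 200 202 201 198 199 163 144 147 149 148 148 148 148 147 147 147 147 147 147 148 147 147 147 147 136 124 119 118 118 118 118 118 123 149 178 183 183 183 183 182 181 181 182
60 cover edge -18.5  profile 245 245 245 245 239 215 206 201 201 203 203 201 201 157 137 131 122 120 120 120 133 146 144 144 143 143 132 120 118 118 118 133 126 114 119 120 120 120 120 120 125 148 176 183 184 184 184 183 183 182 182
50 cover edge -18.25  profile 245 245 245 245 239 225 210 203 203 205 206 204 204 157 135 123 114 112 112 112 112 111 111 110 109 109 109 108 108 108 108 107 106 110 122 123 124 124 123 123 125 157 178 185 186 186 185 185 185 185 185
38 cover edge -10.0  profile 245 245 245 245 245 245 245 245 245 245 245 245 245 245 245 245 226 176 126 117 115 114 114 114 114 113 113 113 117 143 177 190 192 191 190 190 190 190 190 190 190 190 190 190 190 190 190 190 190 190 190
34 cover edge -9.75  profile 245 245 245 245 245 245 245 246 246 246 246 246 246 246 246 246 229 184 135 128 126 123 119 118 118 118 1
[... 570 characters left out ...]
cover edge -19.25  profile 243 242 241 241 202 187 202 203 203 205 206 203 204 172 134 122 112 108 106 106 106 106 106 106 106 106 106 105 105 105 105 103 100 115 122 123 123 123 123 122 126 158 176 184 183 183 183 183 183 183 183
-60 cover edge -18.25  profile 162 162 162 162 156 142 128 125 125 164 200 203 203 165 135 135 144 146 147 147 148 149 149 148 148 148 149 149 149 149 149 143 122 120 120 120 120 120 120 120 120 161 177 179 179 179 179 179 179 179 179
-64 cover edge -18.25  profile 159 159 159 159 153 139 126 124 124 124 146 195 199 164 141 146 147 148 148 147 147 147 147 146 146 147 146 146 146 146 146 145 133 123 119 119 119 118 118 118 118 156 173 176 176 176 176 177 177 177 178
```

Final openings are L ≈ 9.2 and R ≈ 9.1, even and above 8. Returning the wedge to the rack.

move_arm:
  motion:
    - {"x": 2,"y": -0.6,"z": 0,"yaw": 0}
    - {"x": 6,"y": -1.8,"z": 0,"yaw": -2}
    - {"x": 11,"y": -3.3,"z": 0,"yaw": -4}
    - {"x": 16,"y": -4.8,"z": 0,"yaw": -6}
    - {"x": 21,"y": -6.3,"z": 0,"yaw": -8}
    - {"x": 26,"y": -7.8,"z": 0,"yaw": -10}
    - {"x": 30,"y": -9,"z": 0,"yaw": -11.1}
    - {"x": 31.6,"y": -9.45,"z": 0,"yaw": -11.1}
    - {"x": 31.6,"y": -9.45,"z": 0,"yaw": -11.1}
    - {"x": 31.6,"y": -9.45,"z": 0,"yaw": -11.1}
    - {"x": 31.6,"y": -9.45,"z": 0,"yaw": -11.1}

```text
clock: 23.55
eef_pos: [0.4926, 0.2718, 0.2965]
tool_rot: [0.708, 0.706, -0.0, 0.0]
ft_force: [0.4, -0.5, -2.9]
grip_width: 0.0234
grasp_force: 60.3
```

Run:
```python
from h import *
o=bot.get_obs();print(o['clock'],o['eef_pos'],yawof(o),shift(o,[.4915,.274,.1088]))
a=bot.camera('wrist');cv2.imwrite('pics/w5.png',cv2.resize(a[100:300,180:380],None,fx=3,fy=3,interpolation=cv2.INTER_CUBIC))
```

```text
23.55 [0.49255368 0.27180334 0.29646908] -0.18305998490054626 [ 0.22456636 -0.10779844 18.76683647]
```

View pics/w5.png

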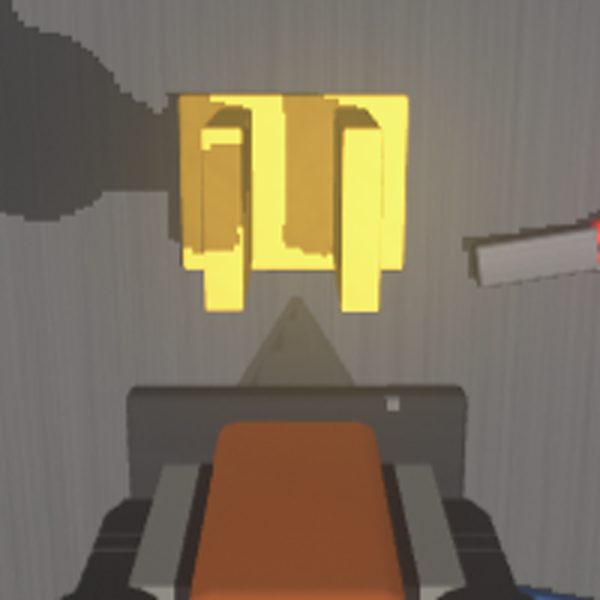

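The tip (column 295) lines up within 1 mm of the rails' mid-line (column 292.5).

move_arm:
  motion:
    - {"x": 0.25,"y": -0.1,"z": 2,"yaw": -0.2}
    - {"x": 0.25,"y": -0.1,"z": 6,"yaw": -0.2}
    - {"x": 0.25,"y": -0.1,"z": 10,"yaw": -0.2}
    - {"x": 0.25,"y": -0.1,"z": 13,"yaw": -0.2}
    - {"x": 0.25,"y": -0.1,"z": 15.5,"yaw": -0.2}
    - {"x": 0.25,"y": -0.1,"z": 17,"yaw": -0.2}
    - {"x": 0.25,"y": -0.1,"z": 17.8,"yaw": -0.2}
    - {"x": 0.25,"y": -0.1,"z": 18.3,"yaw": -0.2}
    - {"x": 0.25,"y": -0.1,"z": 18.6,"yaw": -0.2}
    - {"x": 0.25,"y": -0.1,"z": 18.6,"yaw": -0.2}
    - {"x": 0.25,"y": -0.1,"z": 18.6,"yaw": -0.2}

```text
clock: 24.98
eef_pos: [0.4916, 0.2758, 0.1108]
tool_rot: [0.706, 0.708, 0.0, 0.0]
ft_force: [0.7, -0.3, -2.2]
grip_width: 0.0233
grasp_force: 60.2
```

Not yet seated, so I'll lower it gently by a few mm.

move_arm:
  motion:
    - {"x": 0,"y": 0,"z": 0.1,"yaw": 0}
    - {"x": 0,"y": 0,"z": 0.2,"yaw": 0}
    - {"x": 0,"y": 0,"z": 0.25,"yaw": 0}
    - {"x": 0,"y": 0,"z": 0.25,"yaw": 0}
    - {"x": 0,"y": 0,"z": 0.25,"yaw": 0}

```text
clock: 25.6
eef_pos: [0.4914, 0.2757, 0.1088]
tool_rot: [0.706, 0.708, 0.001, 0.0]
ft_force: [-2.0, -1.5, 5.9]
grip_width: 0.0233
grasp_force: 61.3
```

Contact with the rails, so release.

move_arm:
  motion:
    - {"x": 0,"y": 0,"z": 0,"yaw": 0}
    - {"x": 0,"y": 0,"z": 0,"yaw": 0}
    - {"x": 0,"y": 0,"z": 0,"yaw": 0}
    - {"x": 0,"y": 0,"z": 0,"yaw": 0}
    - {"x": 0,"y": 0,"z": 0,"yaw": 0}
    - {"x": 0,"y": 0,"z": 0,"yaw": 0}
    - {"x": 0,"y": 0,"z": 0,"yaw": 0}
  gripper: 1

```text
clock: 26.48
eef_pos: [0.4913, 0.2756, 0.1078]
tool_rot: [0.706, 0.708, -0.0, 0.0]
ft_force: [-0.6, 0.5, -0.2]
grip_width: 0.085
grasp_force: 0.0
```

move_arm:
  motion:
    - {"x": 0,"y": 0,"z": -2,"yaw": 0}
    - {"x": 0,"y": 0,"z": -5,"yaw": 0}
    - {"x": 0,"y": 0,"z": -10,"yaw": 0}
    - {"x": 0,"y": 0,"z": -15,"yaw": 0}
    - {"x": 0,"y": 0,"z": -19,"yaw": 0}
    - {"x": 0,"y": 0,"z": -19,"yaw": 0}
    - {"x": 0,"y": 0,"z": -19,"yaw": 0}

```text
clock: 27.35
eef_pos: [0.4911, 0.2755, 0.2972]
tool_rot: [0.706, 0.708, -0.0, -0.0]
ft_force: [-0.2, 0.1, 0.3]
grip_width: 0.0855
grasp_force: 0.0
```

Run:
```python
from h import *
o=bot.get_obs();print(o['clock'],o['eef_pos'],o['grip_width'],o['ft_force'])
a=bot.camera('wrist');cv2.imwrite('pics/w6.png',a[60:420])
```

```text
27.35 [0.49106402 0.27547426 0.29721591] 0.08548783321951721 [-0.20301413  0.07119932  0.34144123]
```

View pics/w6.png

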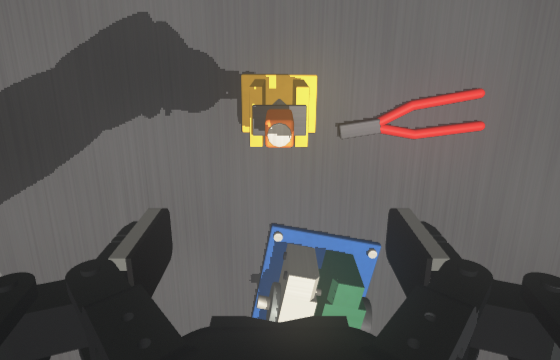

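The wedge hangs upright on the rails at about (279,120), the gripper is clear and empty, and the pliers have not moved.

```bash
python3 -c "
from workcell import bot
print(bot.job_done())"
```

```text
the job is handed in; nothing more can be done
None
```

The job is handed in at about 27 s: by camera the cover stands about 9.2 mm (left) and 9.1 mm (right) off the back half, was within about 3 mm end to end throughout by my estimates, and the wedge is back upright in its rack and released.

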